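Take the loaded carousel off a tilted tube mixer whose hub nut may be reverse-threaded

ROBOT

A 6-joint arm with a two-finger parallel gripper is mounted at the origin on the work surface. World frame = base frame: x ahead of the robot, y to its left, z up, the work surface at z = 0. Lengths are in m, angles in rad, forces in N, time in s.
With the tool pointing down it reaches from about 0.35 to 0.875 m from the base axis. Payload 4.2 kg.
Tool frame: the origin (TCP) lies at the very end of the fingers, on their centre line; the grasp point (between the pads) lies 19 mm behind it (ctrl.grasp_offset is the distance from the TCP to the grasp point, in m); z points along the fingers, y is the direction in which the jaws open and shut (so a half turn about z gives the same grasp; the last joint's range is limited). The gripper opens to 87 mm and grips with 3 to 60 N. Pads are 19 mm wide; open, the fingers measure 117 mm over their backs; the gripper's body (75 mm by 190 mm) begins 51 mm behind the grasp point.
Start: joints at [1.468, 0.385, 0.008, 0, -1.194, -0.259], TCP at [0.221, 0.585, 0.223] pointing down, gripper open.
Joint ranges: [-3.14, 3.14], [-1.21, 2.06], [-1.07, 1.41], [-3.16, 2.05], [-2.99, -0.16], [-3.1, 3.1]. Speed limits (rad/s): [2.79, 2.79, 3.14, 3.14, 3.14, 3.14].

INTERFACE

Orientations are given as a unit quaternion [w, x, y, z].
In Python, from cell import ctrl, viewer, workorder gives the robot as it stands. The module is installed in compiled form; this text tells all that it offers.
- The arm moves only by the tool jog_arm, never from a script. Its arguments are lists of equal length, an entry for each row: "slide": the shift along the world's x, y, z in cm, a list of three; "angular": the turn, a rotation vector about the world's x, y, z in degrees, a list of three. In form: {"slide": [[tx, ty, tz], ...], "angular": [[ax, ay, az], ...]}. A call has 1 to 8 rows; each row shifts and turns the pose as measured when the row begins; what a row does not reach is not made up. A row lasts 1/8 s, in which the tool goes at most 62.5 mm and 10.7 degrees, less where a joint would pass 70% of its speed; a pose out of reach is approached as far as the arm can. A call is refused whole if a number of a shift passes 6.25 or a number of a turn 10.7, either way. A call with a gripper value outside its range is refused whole. "claw" is the opening in per cent of the stroke, from 0 (shut) to 100 (fully open), set as the call begins (left out, the last holds). The fingers move at their own pace and stop on an object; the grip force is fixed at half the most. Time passes only in rows, so rows that do not move let the fingers close. It gives the time, the measured TCP pose, the force and the opening at its end, in the units of the state.
- ctrl.read_state(): the state, without advancing time (a new reading comes with each control period).
- viewer.snapshot(name): name is "scene" or "top"; returns the picture (384x512x3 uint8, red, green, blue); there is no depth.
- viewer.get_calibration(name): a dict with "intrinsics" (3x3 intrinsics, pixels), "origin" and "attitude" of the camera in the world. Camera axes: x right, y down, z forward; pixel columns grow to the right and rows downward; lengths in m; the calibration is good to about 2 mm. A picture is of the moment at which its call begins. get_calibration takes no time and is no camera call.
- workorder.job_done(): hands the job in, once; it reports no verdict.
The state is a dict: "t": time; "qpos": joint angles; "joint_vel": joint speeds; "tau": joint torques, N m; "eef_pos": TCP position; "tool_rot": TCP orientation; "force": force on the tool from outside, world axes, zero at the start; "torque": the same for the moment, N m; "width": finger opening in m.
Only numpy, scipy, OpenCV 4.12 (cv2) and the standard library are available. Lean on these libraries where they do the work, as an engineer would, in place of code of your own. Each camera call takes 0.05 s, during which the arm holds its last target. There are 200 camera calls.

TASK

The mixing is finished: switch the loaded tube mixer off at its toggle (flip it over towards the disc), then undo its T-bar hub nut - some of these mixers have a reverse thread, so feel which way it gives - and put the nut in the glass dish. Then lift the carousel with its tubes off the slanted spindle and set it down gently, flat in the white tray with the tubes on top. Keep it tube side up on the way and leave the other things on the bench where they are.

Things in the scene. Friction and masses are not known exactly. Their poses are not given: they have to be found in the camera images.
- mixer: two white tube mixers, fixed, side by side on one black rubber mat. Origin on the bench (z = 0) under the seat of the loaded mixer; z up, -x to the mixers' front (control panel), +y to the empty mixer, whose bare spindle is 190 mm away. Each housing reaches 150 mm in front of the seat, 85 mm behind, 70 mm to either side; top 52 mm above the bench. Both heads lean 35 degrees to the front
- seat (a point): centre of the flange that carries the carousel, 125 mm above the mixer's origin. The spindle axis through it is (-0.574, 0, 0.819) in the mixer's frame: up and forward. On the flange: a 19 mm square drive 12 mm long, then a round 18 mm spindle, then the 19 mm threaded end, up to 58 mm from the seat (62 mm with the nut undone)
- switch_tip (a point): tip of the loaded mixer's steel toggle, 8 mm thick, 24 mm long, pivot 56 mm above the bench, on the panel 117 mm in front of and 30 mm to the -y side of the mixer's origin. On the same panel, 68 mm to the +y side of the toggle, is a speed dial 26 mm wide, 12 mm high
- switch (a joint): angle of the toggle: 0 = on, leaning 0.35 rad to the mixer's front; 0.7 = off, leaning 0.35 rad to the rear (towards the disc). Turns about the mixer's y axis, stays where it is left, takes 1 to 2 N at the tip
- nut: dark steel nut, 0.22 kg. Round foot 38 mm wide, 19 mm high, on it a T-bar, 52 mm long (along x), 14 mm thick (along y), reaching from 19 to 42 mm above the underside. Origin at the centre of the underside, z along the spindle axis away from the flange. Screwed on, it sits on the carousel's hub block, 42 mm from the seat; unscrewed, it lifts off along the axis, free of the threaded end after 17 mm
- nut_bar (a point): centre of the nut's T-bar, 30 mm above its underside. Thread normal (loosens counter-clockwise seen from the top) or reverse (clockwise); nothing shows which, it differs from case to case. Tightened, the wrong way is a hard stop that only springs: 0.15 rad at 0.6 N m, 0.3 rad at 3 N m. The loosening way it turns at about 0.12 N m, rises 1 mm per rad, lets go after 3.0 rad, stops at 3.6
- carousel: white disc 160 mm across, 6 mm thick, about 0.35 kg, with eight clear tubes clipped on top (tops 19 mm above the underside, 38 to 82 mm from the axis, at 22.5, 67.5, ... degrees from x). Origin at the centre of the underside, z up through the hub. It sits on the slanted spindle, kept from turning by the square drive, and must be drawn 65 mm along the axis to clear it
- hub_top (a point): centre of the top of the carousel's aluminium hub block, 42 mm above the underside; the block is 44 x 44 mm (sides along the carousel's x and y) and 36 mm high, with a 22 mm square hole right through it and the disc
- dish: round glass dish, 94 mm across, 16 mm high, fixed. Origin at the centre of its underside
- dish_in (a point): centre of the dish's inner floor, 3 mm above the bench
- tray: white square tray, 220 x 220 x 24 mm outside, walls and floor 5 mm thick, fixed. Origin at the centre of its underside, sides along x and y
- tray_in (a point): centre of the tray's inner floor, 5 mm above the bench
- bottle: bystander: white bottle with a blue cap, 58 mm wide, 135 mm high, loose. Origin at the centre of its base
- forceps: bystander: steel forceps lying on the bench, 115 x 9 x 7 mm, loose. Origin at the centre of the underside, along its x axis
- rack: bystander: white tube rack 75 x 190 x 45 mm with tubes, loose. Origin at the centre of the underside
There are look-alikes about, which are no part of the job. Leave any green or purple look-alike of the carousel alone.

How it is judged:
By the outcome, as a careful person would: the job done as asked, in the order asked, and still so for the second after the job is handed in, with the robot touching nothing.
It also fails if it takes over 72 s, if anything falls off the work surface, if the arm or the gripper's body presses on something with over 40 N, if the wrist force passes 120 N, or if a joint passes its speed limit or range.

## Working session

There is one attempt and no reset: what is moved stays moved. The work goes in short steps, Python scripts to look and compute and a tool call to move; the robot and the scene stay as the last step left them, time stands still between calls to the robot, and variables do not carry over. Pictures are saved under pics/ and viewed, about 8 in all and at most 12, crops included, and the job is handed in when it is done.

Besides the shell and the picture viewer there is one more tool, called after "Emit:" in YAML: its name, and indented under it one key for each argument. jog_arm: Moves the arm, as the interface text tells. Its arguments: {"type":"object","properties":{"slide":{"type":"array","items":{"type":"array","items":{"type":"number"}}},"angular":{"type":"array","items":{"type":"array","items":{"type":"number"}}},"claw":{"type":"number"}},"required":["slide","angular"]}

```bash
mkdir -p pics; python3 - <<'E'
from cell import ctrl, viewer
import cv2
for n in("scene","top"):
    im=viewer.snapshot(n); cv2.imwrite(f"pics/{n}0.png",cv2.resize(im[...,::-1],(800,600),interpolation=cv2.INTER_CUBIC))
    print(n,viewer.get_calibration(n))
s=ctrl.read_state();print(s, ctrl.grasp_offset)
E
```

```text
scene {'intrinsics': array([[418.02672381,   0.        , 252.35901147],
       [  0.        , 418.02672381, 186.47529103],
       [  0.        ,   0.        ,   1.        ]]), 'origin': array([ 1.34987143, -0.62985198,  1.06084563]), 'attitude': array([-0.36132228,  0.81363566,  0.41678415, -0.18366869])}
top {'intrinsics': array([[386.03141221,   0.        , 253.57965316],
       [  0.        , 386.03141221, 194.09079048],
       [  0.        ,   0.        ,   1.        ]]), 'origin': array([ 0.24617325, -0.01038627,  1.72352105]), 'attitude': array([-0.05748676,  0.7130858 , -0.69625178,  0.05862919])}
{'t': 0.1, 'qpos': array([ 1.46761744e+00,  3.85464686e-01,  6.73755561e-03, -4.05736160e-04,
       -1.19400007e+00, -2.58625302e-01]), 'joint_vel': array([-0.00026537, -0.00256089,  0.00275345,  0.00117318, -0.00100547,
       -0.00046213]), 'tau': array([-2.53441085e-04, -3.91692066e+01,  1.87934035e+01,  4.23185930e+00,
        1.34429461e-02, -7.69675762e-05]), 'eef_pos': array([0.22101278, 0.58403309, 0.22157261]), 'tool_rot': array([ 9.77161013e-04,  9.83667850e-01, -1.79990537e-01, -1.13033961e-04]), 'force': array([-0.71525183,  0.62879041,  0.65644072]), 'torque': array([-0.00431879,  0.02187586, -0.01257779]), 'width': 0.08702068632342273} 0.0187
```

View pics/scene0.png

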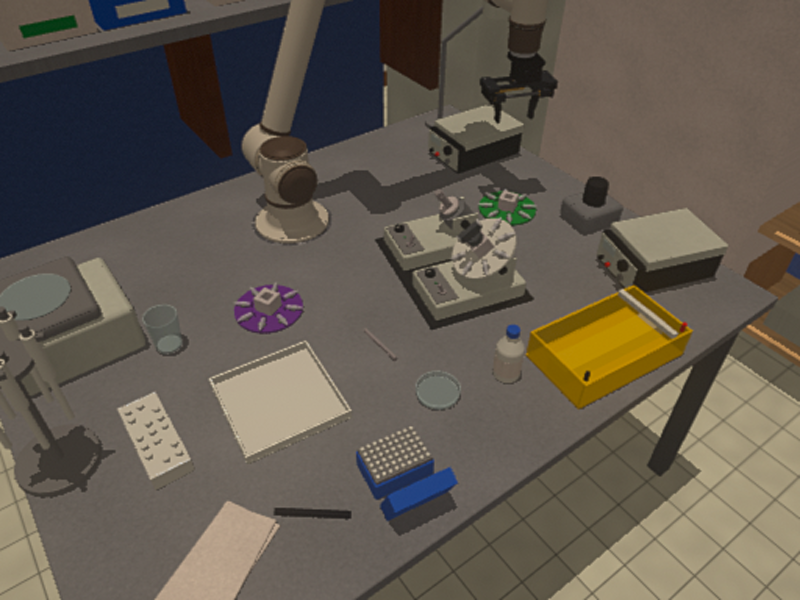

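View pics/top0.png

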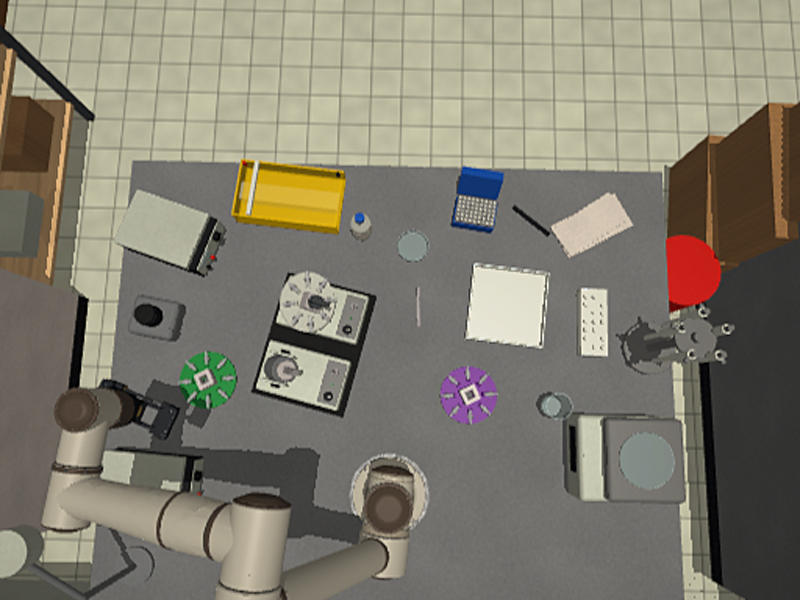

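```bash
cat > h.py <<'E'
import numpy as np, cv2
from scipy.spatial.transform import Rotation as R
from cell import ctrl, viewer
cal={n:viewer.get_calibration(n) for n in("scene","top")}
def rot(q): return R.from_quat(np.roll(q,-1))
def ray(n,uv):
    c=cal[n]; return c["origin"],rot(c["attitude"]).apply(np.linalg.inv(c["intrinsics"])@[uv[0],uv[1],1])
def atz(n,uv,z):
    o,d=ray(n,uv); return o+d*(z-o[2])/d[2]
def proj(n,p):
    c=cal[n]; q=c["intrinsics"]@rot(c["attitude"]).inv().apply(np.asarray(p)-c["origin"]); return q[:2]/q[2]
def crop(n,x0,y0,w,h,k,fn,marks=()):
    im=viewer.snapshot(n)[...,::-1][y0:y0+h,x0:x0+w]
    im=cv2.resize(im,None,fx=k,fy=k,interpolation=cv2.INTER_CUBIC)
    for p in marks:
        u=(proj(n,p)-[x0,y0]+.5)*k; cv2.circle(im,tuple(int(v) for v in u),3,(0,0,255),1)
    cv2.imwrite(fn,im); return im
E
python3 - <<'E'
from h import *
a=crop("top",155,165,95,110,6,"/tmp/a.png")
b=crop("scene",235,115,110,100,6,"pics/mix_scene.png")
cv2.imwrite("pics/mix_top.png",a[:600])
# rough
f=.64
for k,uv,z in [("dish",(413,246),.016),("bottle",(361,215),.13),("traycorners",(474,264),.024),("",(550,269),.024),("",(543,348),.024),("",(466,340),.024),
 ("mat",(287,272),0),("",(376,293),0),("",(343,416),0),("",(252,392),0),("rack",(593,322),.045),("forc",(418,307),0)]:
    print(k,atz("top",np.array(uv)*f,z).round(3))
for k,uv,z in [("dish rim",(438,390),.016),("tray",(209,382),.024),("",(307,344),.024),("",(350,407),.024),("",(251,457),.024)]:
    print(k,atz("scene",np.array(uv)*f,z).round(3))
E
```

```text
dish [ 0.7   -0.055  0.016]
bottle [0.754 0.093 0.13 ]
traycorners [ 0.649 -0.232  0.024]
 [ 0.639 -0.451  0.024]
 [ 0.41  -0.427  0.024]
 [ 0.428 -0.21   0.024]
mat [0.617 0.311 0.   ]
 [0.561 0.05  0.   ]
 [0.208 0.132 0.   ]
 [0.268 0.392 0.   ]
rack [ 0.485 -0.564  0.045]
forc [ 0.523 -0.073  0.   ]
dish rim [ 0.711 -0.056  0.016]
tray [ 0.426 -0.429  0.024]
 [ 0.451 -0.212  0.024]
 [ 0.648 -0.229  0.024]
 [ 0.638 -0.44   0.024]
```

View pics/mix_scene.png

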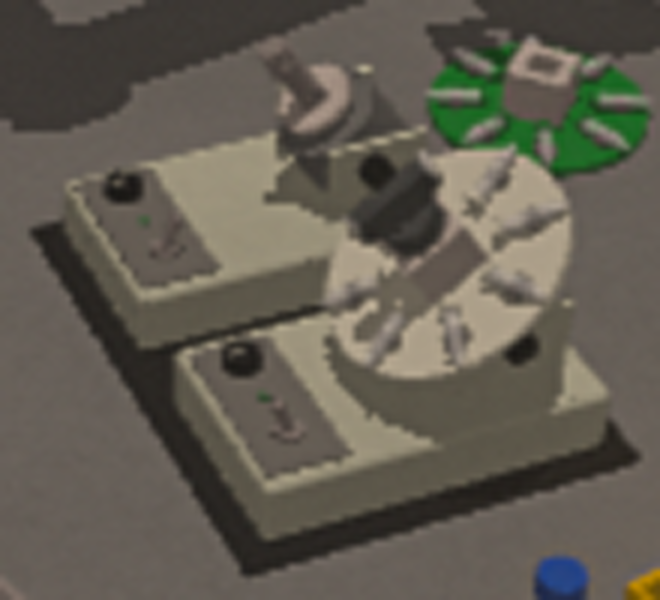

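View pics/mix_top.png

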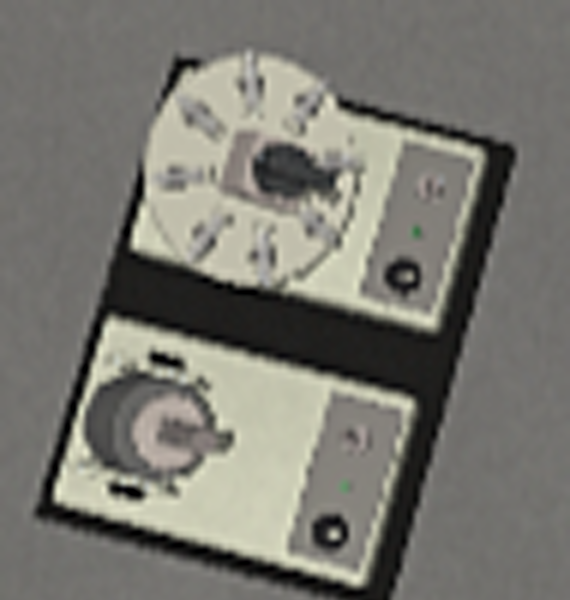

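```bash
cat >> h.py <<'E'
def M(p): # x,y,yaw from file
    x,y,a=np.loadtxt("mix.txt"); return R.from_euler('z',a).apply(p)+[x,y,0]
E
python3 - <<'E'
from h import *
from scipy.optimize import least_squares
T=lambda u,v:np.array([u/6+155-.5,v/6+165-.5]); S=lambda u,v:np.array([u/6+235-.5,v/6+115-.5])
P=[("top",T(487,150),(-.15,-.07,.052)),("top",T(436,332),(-.15,.07,.052)),("top",T(418,397),(-.15,.12,.052)),("top",T(365,588),(-.15,.26,.052)),
("top",T(53,500),(.085,.26,.052)),("top",T(105,318),(.085,.12,.052)),("top",T(403,274),(-.117,.038,.064)),
("scene",S(178,378),(-.15,.07,.052)),("scene",S(265,492),(-.15,-.07,.052)),("scene",S(608,398),(.085,-.07,.052)),("scene",S(65,188),(-.15,.26,.052)),("scene",S(140,300),(-.15,.12,.052))]
def f(v): return np.concatenate([proj(n,R.from_euler('z',v[2]).apply(p)+[v[0],v[1],0])-uv for n,uv,p in P])
r=least_squares(f,[.5,.25,1.3]);print(r.x,r.fun.reshape(-1,2).round(1).tolist())
np.savetxt("mix.txt",r.x)
ax=np.array([-.5736,0,.8192]); seat=np.array([0,0,.125])
print("axis",M(ax)-M([0,0,0]),"seat",M(seat),"tip",M([-.1252,-.03,.0786]),"bar",M(seat+ax*.072))
a=M(ax)-M([0,0,0]); y=M([0,1,0])-M([0,0,0]); x=np.cross(y,a)
c=M(seat+ax*.084)
print("hub sq")
marks=[M(p) for _,_,p in P]+[M([-.1252,-.03,.0786]),M(seat+ax*.042)]+[M(seat+ax*.084)]
marks+=[M(seat+ax*.006)+.08*(np.cos(t)*x+np.sin(t)*y) for t in np.arange(0,6.28,.5)]
A=crop("scene",275,135,60,60,10,"/tmp/x.png"); 
B=crop("top",172,165,60,60,10,"/tmp/x.png")
cv2.imwrite("pics/nut.png",cv2.resize(np.hstack([A,B]),(800,400)))
A=crop("scene",235,115,110,100,4,"/tmp/x.png",marks)
B=crop("top",155,165,95,100,4,"/tmp/x.png",marks)
cv2.imwrite("pics/ov.png",np.hstack([A,B])[:,:800])
# nut bar direction hint for various angles
for n,x0,y0 in(("scene",275,135),("top",172,165)):
  for d in (0,30,60,90,120,150):
    e=[((proj(n,c+s*.026*(np.cos(np.radians(d))*x+np.sin(np.radians(d))*y))-[x0,y0]+.5)*6.67).round() for s in(-1,1)]
    print(n,d,[q.tolist() for q in e])
E
```

```text
[0.51329187 0.229632   1.33416241] [[0.5, -0.9], [0.5, -0.6], [0.4, -0.3], [0.3, -0.3], [-0.4, 0.0], [0.4, -1.1], [0.4, -0.3], [-1.1, -4.7], [0.2, 0.3], [1.4, -0.7], [-0.9, -1.2], [0.0, 0.5]]
axis [-0.13447001 -0.55761526  0.8192    ] seat [0.51329187 0.229632   0.125     ] tip [0.51310501 0.10088805 0.0786    ] bar [0.50361003 0.1894837  0.1839824 ]
hub sq
scene 0 [[124.0, 112.0], [202.0, 48.0]]
scene 30 [[141.0, 122.0], [185.0, 38.0]]
scene 60 [[163.0, 121.0], [163.0, 40.0]]
scene 90 [[186.0, 108.0], [140.0, 52.0]]
scene 120 [[203.0, 88.0], [124.0, 72.0]]
scene 150 [[209.0, 66.0], [118.0, 94.0]]
top 0 [[264.0, 199.0], [191.0, 173.0]]
top 30 [[265.0, 177.0], [190.0, 196.0]]
top 60 [[256.0, 158.0], [199.0, 216.0]]
top 90 [[240.0, 145.0], [216.0, 228.0]]
top 120 [[220.0, 144.0], [236.0, 228.0]]
top 150 [[202.0, 154.0], [254.0, 218.0]]
```

View pics/nut.png

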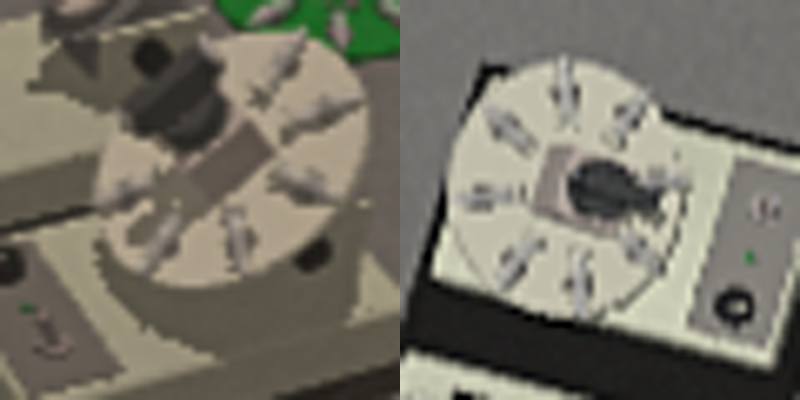

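View pics/ov.png

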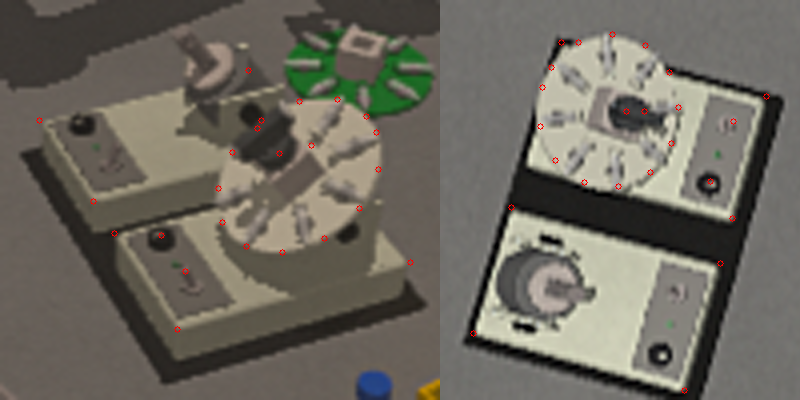

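```bash
cat >> h.py <<'E'
def toolR(z,y):
    z=np.array(z)/np.linalg.norm(z); y=np.array(y)-np.dot(y,z)*z; y/=np.linalg.norm(y); return R.from_matrix(np.c_[np.cross(y,z),y,z])
def go(p,Rt=None): # shift (cm) and turn (deg) to reach pose
    s=ctrl.read_state(); c=rot(s["tool_rot"]); print("shift cm",((np.array(p)-s["eef_pos"])*100).round(2),end=" ")
    if Rt is not None: print("turn deg",np.degrees((Rt*c.inv()).as_rotvec()).round(1),end=" ")
    print("q",s["qpos"].round(2),"t",round(s["t"],2),"F",s["force"].round(1),"T",s["torque"].round(2),"w",round(s["width"],3))
T0=R.from_matrix(np.array([[0,-1,0],[0,0,-1],[1,0,0]]).T)
def wrist(Rt,q1,p):
    W=R.from_euler('ZY',[q1,p]).inv()*Rt*T0.inv(); return W.as_euler('XYX')
E
python3 - <<'E'
from h import *
from scipy.optimize import least_squares
T=lambda u,v:np.array([u/6+155-.5,v/6+165-.5]); S=lambda u,v:np.array([u/6+235-.5,v/6+115-.5])
P=[("top",T(487,150),(-.15,-.07,.052)),("top",T(436,332),(-.15,.07,.052)),("top",T(418,397),(-.15,.12,.052)),("top",T(365,588),(-.15,.26,.052)),
("top",T(53,500),(.085,.26,.052)),("top",T(105,318),(.085,.12,.052)),("top",T(403,274),(-.117,.038,.064)),
("scene",S(176,352),(-.15,.07,.052)),("scene",S(265,492),(-.15,-.07,.052)),("scene",S(608,398),(.085,-.07,.052)),("scene",S(65,186),(-.15,.26,.052)),("scene",S(140,300),(-.15,.12,.052))]
f=lambda v:np.concatenate([proj(n,R.from_euler('z',v[2]).apply(p)+[v[0],v[1],0])-uv for n,uv,p in P])
r=least_squares(f,[.5,.25,1.3]);print(r.x,r.fun.reshape(-1,2).round(1).tolist()); np.savetxt("mix.txt",r.x)
P=[("top",np.array(u)*.64-.2,c) for u,c in zip([(474,264),(550,269),(543,348),(466,340)],[(1,1),(1,-1),(-1,-1),(-1,1)])]+[("scene",np.array(u)*.64-.2,c) for u,c in zip([(209,382),(307,344),(350,407),(251,457)],[(-1,-1),(-1,1),(1,1),(1,-1)])]
g=lambda v:np.concatenate([proj(n,R.from_euler('z',v[2]).apply([c[0]*.11,c[1]*.11,.024])+[v[0],v[1],0])-uv for n,uv,c in P])
r=least_squares(g,[.53,-.33,0]);print("tray",r.x,r.fun.reshape(-1,2).round(1).tolist())
a=M([-.5736,0,.8192])-M([0,0,0]); y=M([0,1,0])-M([0,0,0])
for s in(1,-1):
  Rt=toolR(-a,s*y)
  print(s,Rt.as_quat(),[ (q1,p,wrist(Rt,q1,p).round(2)) for q1 in(0,.1) for p in(0.2,.5)])
  go(M([-.152,-.03,.070]),Rt)
E
```

```text
[0.51223205 0.23008892 1.33090294] [[0.4, -0.6], [0.3, -0.2], [0.1, 0.1], [0.0, 0.0], [-0.7, 0.2], [0.2, -0.9], [0.3, 0.0], [-0.9, -0.6], [0.0, 0.0], [1.2, -0.8], [-0.8, -1.1], [-0.0, 0.2]]
tray [ 0.53558888 -0.32715958 -0.07595325] [[-1.1, -0.9], [-1.1, 0.6], [0.5, -1.5], [0.1, -1.3], [-0.9, -1.5], [-1.6, -3.0], [1.9, 0.9], [-1.7, 0.8]]
1 [-0.58883928  0.75023108  0.18565766  0.23654357] [(0, 0.2, array([0.62, 1.27, 0.08])), (0, 0.5, array([ 0.71,  1.03, -0.12])), (0.1, 0.2, array([0.62, 1.21, 0.16])), (0.1, 0.5, array([ 0.71,  0.98, -0.04]))]
shift cm [ 28.41 -50.91 -15.24] turn deg [ 33.8  17.8 -80.2] q [ 1.47  0.38  0.01 -0.   -1.19 -0.26] t 0.4 F [ 0.2  0.8 -0.5] T [-0.05  0.03  0.04] w 0.087
-1 [ 0.75023108  0.58883928  0.23654357 -0.18565766] [(0, 0.2, array([ 0.62,  1.27, -3.06])), (0, 0.5, array([0.71, 1.03, 3.02])), (0.1, 0.2, array([ 0.62,  1.21, -2.98])), (0.1, 0.5, array([0.71, 0.98, 3.1 ]))]
shift cm [ 28.41 -50.91 -15.24] turn deg [ 18.4 -34.9  93.6] q [ 1.47  0.38  0.01 -0.   -1.19 -0.26] t 0.4 F [ 0.2  0.8 -0.5] T [-0.05  0.03  0.04] w 0.087
```

Emit:
jog_arm:
  slide:
    - [2.5,-5,2]
    - [3.5,-5,2]
    - [3.5,-5.5,2]
    - [3.5,-5.5,1]
    - [3.5,-5.5,0]
    - [3.5,-5.5,0]
    - [3.5,-5.5,0]
    - [3,-5.5,0]
  angular:
    - [3.8,2,-8.9]
    - [3.8,2,-8.9]
    - [3.8,2,-8.9]
    - [3.8,2,-8.9]
    - [3.8,2,-8.9]
    - [3.8,2,-8.9]
    - [3.8,2,-8.9]
    - [3.8,2,-8.9]
  claw: 0

```text
t: 1.4
eef_pos: [0.476, 0.1682, 0.2912]
tool_rot: [0.225, -0.644, 0.711, 0.173]
force: [1.8, 0.2, -1.3]
width: 0.0151
```

```bash
cat >> h.py <<'E'
aw=M([-.5736,0,.8192])-M([0,0,0]); yw=M([0,1,0])-M([0,0,0]); xw=M([1,0,0])-M([0,0,0]); RN=toolR(-aw,yw)
E
python3 -c "
from h import *
go(M([-.155,-.03,.070]),RN);print(ctrl.read_state()['eef_pos'],aw,xw,yw)"
```

```text
shift cm [  2.86  -9.58 -22.12] turn deg [ 2.5  2.1 -7.3] q [ 0.32  0.06 -0.17 -0.56 -1.12 -0.22] t 1.4 F [ 1.8  0.2 -1.3] T [-1.01  0.11 -0.03] w 0.015
[0.47596847 0.16816326 0.29116903] [-0.13628683 -0.557174    0.8192    ] [0.23759907 0.97136331 0.        ] [-0.97136331  0.23759907  0.        ]
```

Emit:
jog_arm:
  slide:
    - [1.4,-5,0]
    - [1.4,-4.6,-1]
    - [0,0,-5]
    - [0,0,-5]
    - [0,0,-3]
  angular:
    - [1.3,1.1,-3.7]
    - [1.2,1,-3.6]
    - [0,0,0]
    - [0,0,0]
    - [0,0,0]

```text
t: 2.02
eef_pos: [0.5084, 0.0619, 0.1517]
tool_rot: [0.243, -0.583, 0.754, 0.181]
force: [0.0, 0.2, -0.3]
width: 0.0004
```

```bash
python3 -c "
from h import *
go(M([-.155,-.03,.070]),RN)
t=ctrl.read_state()['eef_pos']
A=crop('scene',235,115,110,100,4,'/tmp/x.png',[M([-.1252,-.03,.0786]),t])
B=crop('top',155,165,95,100,4,'/tmp/x.png',[M([-.1252,-.03,.0786]),t])
cv2.imwrite('pics/tog1.png',np.hstack([A,B])[:,:800])"
```

```text
shift cm [-0.38  1.05 -8.17] turn deg [-0.1  0.6  1. ] q [ 0.02  0.26 -0.26 -0.73 -0.98  0.12] t 2.02 F [ 0.   0.2 -0.3] T [-1.03  0.23 -0.04] w 0.0
```

View pics/tog1.png

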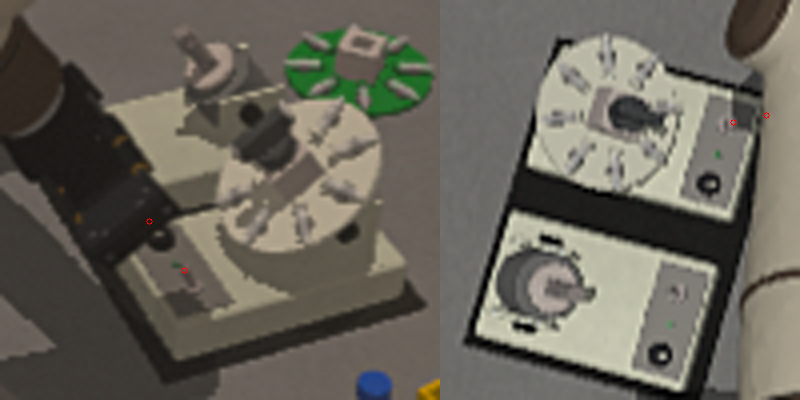

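Emit:
jog_arm:
  slide:
    - [-0.2,0.3,-4]
    - [-0.2,0.2,-3]
    - [0,0,-1.2]
    - [0,0,0]
    - [0.25,1.0,0]
    - [0.25,1.0,0]
  angular:
    - [0,0.3,0.5]
    - [0,0.3,0.5]
    - [0,0,0]
    - [0,0,0]
    - [0,0,0]
    - [0,0,0]

```text
t: 2.88
eef_pos: [0.5149, 0.0879, 0.0757]
tool_rot: [0.241, -0.591, 0.748, 0.182]
force: [-0.1, 0.0, -0.3]
width: 0.0007
```

```bash
python3 -c "
from h import *
go(M([-.122,-.03,.070]),RN)"
```

```text
shift cm [-0.25  1.65 -0.57] turn deg [-0.   0.7 -0.1] q [ 0.06  0.39 -0.3  -0.81 -0.86  0.25] t 2.88 F [-0.1  0.  -0.3] T [-1.1   0.23  0.05] w 0.001
```

Emit:
jog_arm:
  slide:
    - [-0.1,-0.1,-0.6]
    - [0.0,0.4,-0.1]
    - [0.1,0.4,0]
    - [0.1,0.4,0]
    - [0.1,0.4,0]
    - [0,0,0]
  angular:
    - [0,0,0]
    - [0,0,0]
    - [0,0,0]
    - [0,0,0]
    - [0,0,0]
    - [0,0,0]

```text
t: 3.62
eef_pos: [0.5172, 0.1042, 0.0695]
tool_rot: [0.241, -0.592, 0.747, 0.181]
force: [-0.5, -0.5, 0.5]
width: 0.0004
```

```bash
python3 -c "
from h import *
go(M([-.122,-.03,.070]),RN)"
```

```text
shift cm [-0.48  0.03  0.05] turn deg [ 0.1  0.9 -0.2] q [ 0.09  0.4  -0.3  -0.83 -0.83  0.24] t 3.62 F [-0.5 -0.5  0.5] T [-1.16  0.27  0.06] w 0.0
```

Emit:
jog_arm:
  slide:
    - [0,0.25,0]
    - [0,0.15,0]
    - [0,0,0]
  angular:
    - [0,0,0]
    - [0,0,0]
    - [0,0,0]

```text
t: 4.0
eef_pos: [0.5177, 0.1057, 0.0691]
tool_rot: [0.241, -0.593, 0.748, 0.179]
force: [-1.3, -3.3, 1.8]
width: 0.0002
```

```bash
python3 -c "
from h import *
go(M([-.122,-.03,.070]),RN)"
```

```text
shift cm [-0.53 -0.12  0.09] turn deg [ 0.3  1.  -0.2] q [ 0.1   0.39 -0.31 -0.82 -0.82  0.24] t 4.0 F [-1.3 -3.3  1.8] T [-1.49  0.45  0.09] w 0.0
```

Emit:
jog_arm:
  slide:
    - [0,0.3,0]
    - [0,0,0]
    - [-0.2,-1.5,1]
    - [-0.3,-2,4]
    - [-0.3,-1,5]
    - [-0.3,-1,6]
    - [0,0,6]
    - [0,0,1]
  angular:
    - [0,0,0]
    - [0,0,0]
    - [0,0,0]
    - [0,0,0]
    - [0,0,0]
    - [0,0,0]
    - [0,0,0]
    - [0,0,0]

```text
t: 5.0
eef_pos: [0.504, 0.0479, 0.3086]
tool_rot: [0.24, -0.592, 0.749, 0.178]
force: [0.5, 0.4, 0.4]
width: 0.0004
```

```bash
python3 -c "
from h import *
go(M(np.array([0,0,.125])+.1*np.array([-.5736,0,.8192])),RN)
m=[M([-.1088,-.03,.0786]),M([-.117,-.03,.056])]
A=crop('scene',265,165,60,50,8,'/tmp/x.png')
B=crop('scene',265,165,60,50,8,'/tmp/x.png',m)
cv2.imwrite('pics/tog2.png',cv2.resize(np.hstack([A,B]),(800,334)))"
```

```text
shift cm [ -0.54  12.65 -10.17] turn deg [ 0.5  1.  -0.1] q [ 0.02  0.1  -0.07 -0.61 -1.27 -0.11] t 5.0 F [0.5 0.4 0.4] T [-1.1   0.31  0.01] w 0.0
```

View pics/tog2.png

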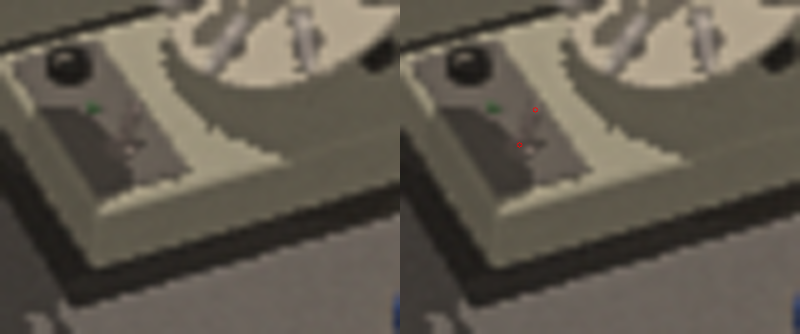

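Emit:
jog_arm:
  slide:
    - [-0.3,3,-1]
    - [-0.3,4,-1.5]
    - [-0.3,4,-3]
    - [0,0.5,-2.2]
    - [0,0,0]
  angular:
    - [0.1,0.3,0]
    - [0.1,0.3,0]
    - [0.1,0.3,0]
    - [0,0,0]
    - [0,0,0]
  claw: 70

```text
t: 5.72
eef_pos: [0.4879, 0.1656, 0.2151]
tool_rot: [0.226, -0.587, 0.754, 0.192]
force: [0.1, 0.2, 0.4]
width: 0.0425
```

```bash
cat >> h.py <<'E'
def S(s): return M([0,0,.125])+aw*s
E
python3 -c "
from h import *
go(S(.13),RN)
go(S(.064),RN)
t=ctrl.read_state()['eef_pos']
m=[S(.084),t]
A=crop('scene',265,110,75,75,8,'/tmp/x.png',m)
B=crop('top',165,150,75,75,8,'/tmp/x.png',m)
cv2.imwrite('pics/n2.png',cv2.resize(np.hstack([A,B]),(800,400)))"
```

```text
shift cm [ 0.66 -0.8   1.64] turn deg [ 0.2 -1.5  0.1] q [ 0.28  0.15 -0.25 -0.65 -0.98 -0.21] t 5.72 F [0.1 0.2 0.4] T [-1.08  0.2   0.02] w 0.042
shift cm [ 1.56  2.88 -3.77] turn deg [ 0.2 -1.5  0.1] q [ 0.28  0.15 -0.25 -0.65 -0.98 -0.21] t 5.72 F [0.1 0.2 0.4] T [-1.08  0.2   0.02] w 0.042
```

View pics/n2.png

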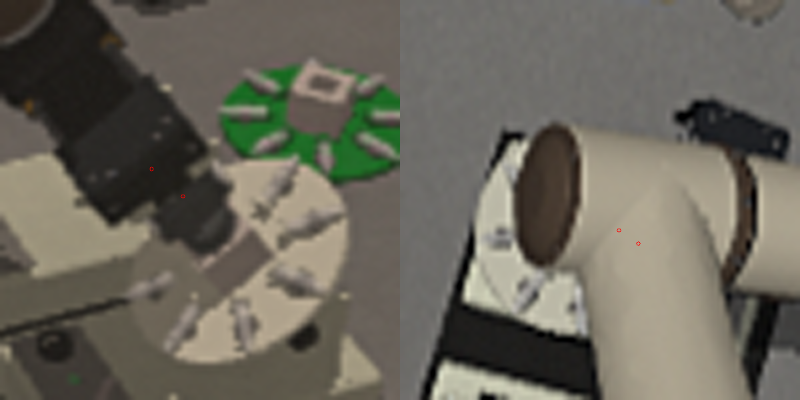

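Emit:
jog_arm:
  slide:
    - [0.8,0.3,0.0]
    - [0.1,0,0]
    - [0.2,0.9,-1.2]
    - [0,0,0]
  angular:
    - [0.2,-1.5,0.1]
    - [0,0,0]
    - [0,0,0]
    - [0,0,0]

```text
t: 6.32
eef_pos: [0.5029, 0.1767, 0.2071]
tool_rot: [0.241, -0.589, 0.75, 0.182]
force: [0.7, 0.4, -0.0]
width: 0.0607
```

```bash
python3 -c "
from h import *
go(S(.064),RN)"
```

```text
shift cm [ 0.06  1.77 -2.97] turn deg [-0.1  0.6  0.2] q [ 0.29  0.17 -0.25 -0.67 -0.92 -0.18] t 6.33 F [ 0.7  0.4 -0. ] T [-1.08  0.24 -0.02] w 0.061
```

Emit:
jog_arm:
  slide:
    - [-0.3,0.2,-0.8]
    - [0.1,0.5,-0.8]
    - [0.1,0.5,-0.7]
    - [0.1,0.4,-0.5]
    - [0,0.1,-0.1]
    - [0,0,0]
  angular:
    - [0,0.5,0.2]
    - [0,0,0]
    - [0,0,0]
    - [0,0,0]
    - [0,0,0]
    - [0,0,0]

```text
t: 7.08
eef_pos: [0.5027, 0.1951, 0.1756]
tool_rot: [0.237, -0.589, 0.75, 0.186]
force: [-0.8, -0.2, -0.3]
width: 0.0616
```

```bash
python3 -c "
from h import *
go(S(.064),RN)"
```

```text
shift cm [ 0.08 -0.07  0.18] turn deg [-0.   0.1 -0.1] q [ 0.32  0.21 -0.27 -0.69 -0.86 -0.16] t 7.08 F [-0.8 -0.2 -0.3] T [-1.11  0.21  0.  ] w 0.062
```

Emit:
jog_arm:
  slide:
    - [0.05,-0.05,0.15]
    - [0,0,0]
    - [0,0,0]
    - [0,0,0]
    - [0,0,0]
    - [0,0,0]
    - [0,0,0]
    - [0,0,0]
  angular:
    - [0,0,0]
    - [0,0,0]
    - [0,0,0]
    - [0,0,0]
    - [0,0,0]
    - [0,0,0]
    - [0,0,0]
    - [0,0,0]
  claw: 0

```text
t: 8.07
eef_pos: [0.5031, 0.1945, 0.1781]
tool_rot: [0.237, -0.589, 0.749, 0.186]
force: [-0.9, 0.3, 0.7]
width: 0.0139
```

```bash
python3 -c "
from h import *
go(S(.064),RN)
s=ctrl.read_state();print('axial torque',s['torque']@aw, s['torque'],s['force'])"
```

```text
shift cm [ 0.05 -0.   -0.06] turn deg [-0.1  0.1 -0.1] q [ 0.32  0.21 -0.27 -0.69 -0.87 -0.16] t 8.07 F [-0.9  0.3  0.7] T [-1.05  0.33  0.07] w 0.014
axial torque 0.015176339536487999 [-1.04849027  0.32955392  0.06823706] [-0.89744712  0.28135905  0.74618089]
```

Emit:
jog_arm:
  slide:
    - [0,0,0]
    - [0,0,0]
    - [0,0,0]
  angular:
    - [-1.2,-5.0,7.4]
    - [0,0,0]
    - [0,0,0]

```text
t: 8.45
eef_pos: [0.5027, 0.1951, 0.1784]
tool_rot: [0.251, -0.645, 0.702, 0.168]
force: [-1.1, 0.5, 1.4]
width: 0.0138
```

```bash
cat >>h.py <<'E'
def ax(): 
    s=ctrl.read_state(); c=rot(s["tool_rot"]); print("axial",round(s['torque']@aw,3),"turned",(np.degrees((c*RN.inv()).as_rotvec())@aw).round(1),"s",((s["eef_pos"]-S(0))@aw).round(4),"lat",((s["eef_pos"]-S(0))-((s["eef_pos"]-S(0))@aw)*aw).round(4),"q6",s["qpos"][5].round(2),"F",s["force"].round(1))
E
python3 -c "
from h import *
ax()"
```

```text
axial -0.565 turned 8.9 s 0.0645 lat [-0.0007  0.0009  0.0005] q6 -0.0 F [-1.1  0.5  1.4]
```

Emit:
jog_arm:
  slide:
    - [0,0,0]
    - [0,0,0]
    - [0,-0.01,0.01]
    - [0,-0.01,0.015]
    - [0,-0.01,0.015]
    - [0,-0.01,0.015]
    - [0,0,0]
  angular:
    - [1.36,5.57,-8.19]
    - [1.36,5.57,-8.19]
    - [1.36,5.57,-8.19]
    - [1.36,5.57,-8.19]
    - [1.36,5.57,-8.19]
    - [1.36,5.57,-8.19]
    - [0,0,0]

```text
t: 9.32
eef_pos: [0.502, 0.1949, 0.1791]
tool_rot: [0.129, -0.194, 0.934, 0.272]
force: [-0.2, 0.5, 1.2]
width: 0.014
```

```bash
python3 -c "
from h import *
ax()"
```

```text
axial 0.094 turned -52.8 s 0.0653 lat [-0.0014  0.0012  0.0006] q6 -1.09 F [-0.2  0.5  1.2]
```

Emit:
jog_arm:
  slide:
    - [0,-0.01,0.015]
    - [0,-0.01,0.015]
    - [0,-0.01,0.015]
    - [0,-0.01,0.015]
    - [0,-0.01,0.015]
    - [0,-0.01,0.015]
    - [0,-0.01,0.015]
    - [0,0,0]
  angular:
    - [1.36,5.57,-8.19]
    - [1.36,5.57,-8.19]
    - [1.36,5.57,-8.19]
    - [1.36,5.57,-8.19]
    - [1.36,5.57,-8.19]
    - [1.36,5.57,-8.19]
    - [1.36,5.57,-8.19]
    - [0,0,0]

```text
t: 10.32
eef_pos: [0.5019, 0.195, 0.1806]
tool_rot: [-0.051, 0.38, 0.874, 0.297]
force: [-0.7, 0.6, 0.4]
width: 0.0134
```

```bash
python3 -c "
from h import *
ax()"
```

```text
axial 0.091 turned -123.3 s 0.0665 lat [-0.0013  0.0019  0.0011] q6 -2.32 F [-0.7  0.6  0.4]
```

Emit:
jog_arm:
  slide:
    - [0,0,0]
    - [0,0,0]
    - [0,0,0]
    - [0,0,0]
    - [0,0,0]
    - [0,0,0]
  angular:
    - [0,0,0]
    - [0,0,0]
    - [0,0,0]
    - [0,0,0]
    - [0,0,0]
    - [0,0,0]
  claw: 85

```text
t: 11.08
eef_pos: [0.5027, 0.1944, 0.1804]
tool_rot: [-0.049, 0.377, 0.876, 0.297]
force: [-0.1, -0.2, -0.2]
width: 0.0661
```

Emit:
jog_arm:
  slide:
    - [0,0,0]
    - [0,0,0]
    - [0,0,0]
    - [0,0,0]
    - [0,0,0]
    - [0,0,0]
    - [0,0,0]
    - [0,0,0]
  angular:
    - [-1.36,-5.57,8.19]
    - [-1.36,-5.57,8.19]
    - [-1.36,-5.57,8.19]
    - [-1.36,-5.57,8.19]
    - [-1.36,-5.57,8.19]
    - [-1.36,-5.57,8.19]
    - [-1.36,-5.57,8.19]
    - [-1.36,-5.57,8.19]

```text
t: 12.08
eef_pos: [0.5026, 0.1944, 0.1804]
tool_rot: [0.159, -0.296, 0.906, 0.256]
force: [0.2, 0.3, -0.6]
width: 0.0741
```

Emit:
jog_arm:
  slide:
    - [0,0,0]
    - [0,0,0]
    - [0,0,0]
    - [0,0,0]
    - [0,0,0]
    - [0,0,0]
    - [0,0,0]
    - [0,0,0]
  angular:
    - [-1.36,-5.57,8.19]
    - [-1.36,-5.57,8.19]
    - [-1.36,-5.57,8.19]
    - [-1.36,-5.57,8.19]
    - [-1.36,-5.57,8.19]
    - [-1.36,-5.57,8.19]
    - [-1.36,-5.57,8.19]
    - [-1.36,-5.57,8.19]

```text
t: 13.08
eef_pos: [0.5026, 0.1943, 0.1804]
tool_rot: [-0.288, 0.821, -0.485, -0.088]
force: [0.4, 0.2, 0.7]
width: 0.074
```

```bash
python3 -c "
from h import *
ax(); go(S(.066),toolR(-aw,yw)); print(ctrl.read_state()['width'])"
```

```text
axial 0.034 turned 42.6 s 0.0666 lat [-0.0005  0.0014  0.0008] q6 0.58 F [0.4 0.2 0.7]
shift cm [ 0.06 -0.1  -0.14] turn deg [  5.7  23.7 -35. ] q [ 0.32  0.21 -0.27 -0.69 -0.87  0.58] t 13.07 F [0.4 0.2 0.7] T [-1.14  0.27  0.04] w 0.074
0.07396827179970891
```

Emit:
jog_arm:
  slide:
    - [0,0,0]
    - [0,0,0]
    - [0,0,0]
  angular:
    - [-0.95,-3.9,5.73]
    - [-0.95,-3.9,5.73]
    - [0,0,0]

```text
t: 13.45
eef_pos: [0.5026, 0.1944, 0.1805]
tool_rot: [-0.296, 0.876, -0.378, -0.051]
force: [0.0, 0.3, -0.1]
width: 0.0737
```

Emit:
jog_arm:
  slide:
    - [0,0,0]
    - [0,0,0]
    - [0,0,0]
    - [0,0,0]
    - [0,0,0]
    - [0,0,0]
    - [0,0,0]
    - [0,0,0]
  angular:
    - [0,0,0]
    - [0,0,0]
    - [0,0,0]
    - [0,0,0]
    - [0,0,0]
    - [0,0,0]
    - [0,0,0]
    - [0,0,0]
  claw: 0

```text
t: 14.45
eef_pos: [0.5023, 0.1943, 0.1804]
tool_rot: [-0.296, 0.875, -0.379, -0.052]
force: [-0.4, -0.3, -0.3]
width: 0.0138
```

```bash
python3 -c "
from h import *
ax(); print(ctrl.read_state()['width'])"
```

```text
axial 0.072 turned 56.9 s 0.0667 lat [-0.0009  0.0014  0.0008] q6 0.82 F [-0.4 -0.3 -0.3]
0.013833096512481897
```

Emit:
jog_arm:
  slide:
    - [0,-0.01,0.015]
    - [0,-0.01,0.015]
    - [0,-0.01,0.015]
    - [0,-0.01,0.015]
    - [0,-0.01,0.015]
    - [0,-0.01,0.015]
    - [0,0,0]
  angular:
    - [1.36,5.57,-8.19]
    - [1.36,5.57,-8.19]
    - [1.36,5.57,-8.19]
    - [1.36,5.57,-8.19]
    - [1.36,5.57,-8.19]
    - [1.36,5.57,-8.19]
    - [0,0,0]

```text
t: 15.32
eef_pos: [0.5022, 0.1941, 0.1815]
tool_rot: [0.229, -0.557, 0.774, 0.197]
force: [-0.1, -0.2, -0.4]
width: 0.0139
```

```bash
python3 -c "
from h import *
ax(); print(ctrl.read_state()['width'])"
```

```text
axial 0.037 turned -4.8 s 0.0677 lat [-0.0008  0.0017  0.001 ] q6 -0.25 F [-0.1 -0.2 -0.4]
0.013883409874682357
```

Emit:
jog_arm:
  slide:
    - [-0.05,-0.2,0.3]
    - [-0.1,-0.3,0.5]
    - [-0.1,-0.4,0.6]
    - [-0.1,-0.5,0.7]
    - [-0.1,-0.6,0.8]
    - [0,0,0]
  angular:
    - [0,0,0]
    - [0,0,0]
    - [0,0,0]
    - [0,0,0]
    - [0,0,0]
    - [0,0,0]

```text
t: 16.08
eef_pos: [0.4967, 0.172, 0.2116]
tool_rot: [0.228, -0.559, 0.773, 0.196]
force: [0.4, -0.1, -2.1]
width: 0.014
```

```bash
python3 - <<'E'
from h import *
ax(); print(ctrl.read_state()['width'])
# refine dish: ellipse centre in both views
for n,box in(("top",(245,140,40,36)),("scene",(255,230,50,40))): crop(n,*box,8,f"/tmp/d_{n}.png")
a,b=cv2.imread("/tmp/d_top.png"),cv2.imread("/tmp/d_scene.png")
cv2.imwrite("pics/dish.png",np.hstack([a,cv2.resize(b,(360,288))]))
yaw=.7
down=toolR([0,0,-1],[-1,0,0]); go([.705,-.055,.10],down)
E
```

```text
axial -0.016 turned -4.5 s 0.1054 lat [-0.0011  0.0006  0.0002] q6 -0.27 F [ 0.4 -0.1 -2.1]
0.014016103804822835
shift cm [ 20.86 -22.74 -11.08] turn deg [-35.    2.6  17.7] q [ 0.28  0.16 -0.25 -0.66 -0.95 -0.27] t 16.18 F [ 0.5 -0.5 -2.4] T [-1.46  0.33  0.04] w 0.014
```

View pics/dish.png

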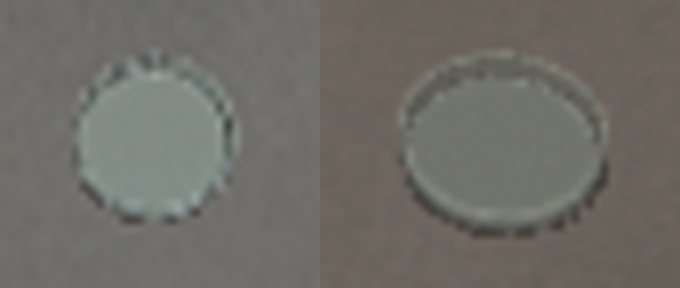

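```bash
python3 - <<'E'
from h import *
print(atz("top",(263.7,157.7),.003),atz("scene",(280.2,250.1),.003))
E
```

```text
[ 0.70200727 -0.05223043  0.003     ] [ 0.7048655  -0.05065308  0.003     ]
```

Emit:
jog_arm:
  slide:
    - [0,-1,2]
    - [2,-2,2]
    - [3,-3,1]
    - [3.5,-3.5,0]
    - [3.5,-3.5,0]
    - [3,-3.5,0]
    - [3,-3,0]
    - [2,-2,0]
  angular:
    - [0,0,0]
    - [-6,0.4,3]
    - [-6,0.4,3]
    - [-6,0.4,3]
    - [-6,0.4,3]
    - [-6,0.4,3]
    - [-5,0.4,2.7]
    - [0,0,0]

```text
t: 17.18
eef_pos: [0.6991, -0.0461, 0.258]
tool_rot: [0.008, 0.711, -0.703, 0.004]
force: [-0.0, -0.6, -2.3]
width: 0.0136
```

```bash
python3 - <<'E'
from h import *
go([.705,-.055,.10],toolR([0,0,-1],[-1,0,0]))
E
```

```text
shift cm [  0.59  -0.89 -15.8 ] turn deg [ 1.  -0.4 -0.6] q [ 0.17  0.5   0.28  0.02 -1.36 -0.16] t 17.18 F [-0.  -0.6 -2.3] T [ 0.18 -0.02 -0.02] w 0.014
```

Emit:
jog_arm:
  slide:
    - [0.3,-0.4,-4]
    - [0.1,-0.1,-5]
    - [0,0,-5]
    - [0,0,-4]
    - [0,0,-2]
    - [0,0,0]
  angular:
    - [1,-0.4,-0.6]
    - [0,0,0]
    - [0,0,0]
    - [0,0,0]
    - [0,0,0]
    - [0,0,0]

```text
t: 17.92
eef_pos: [0.7024, -0.051, 0.0452]
tool_rot: [-0.001, -0.706, 0.708, 0.004]
force: [-0.1, 0.2, -2.4]
width: 0.0139
```

```bash
python3 - <<'E'
from h import *
go([.7035,-.0515,.0265],toolR([0,0,-1],[-1,0,0]))
E
```

```text
shift cm [ 0.11 -0.05 -1.87] turn deg [-0.3 -0.4  0.2] q [ 0.15  0.67  0.03 -0.01 -0.94 -0.15] t 17.93 F [-0.1  0.2 -2.4] T [ 0.04 -0.1   0.01] w 0.014
```

Emit:
jog_arm:
  slide:
    - [0.1,0,-0.8]
    - [0,0,-0.7]
    - [0,0,-0.3]
    - [0,0,-0.1]
    - [0,0,0]
  angular:
    - [0,0,0]
    - [0,0,0]
    - [0,0,0]
    - [0,0,0]
    - [0,0,0]

```text
t: 18.55
eef_pos: [0.7061, -0.0505, 0.0288]
tool_rot: [0.002, -0.706, 0.708, 0.002]
force: [-0.7, 0.2, -2.1]
width: 0.0136
```

Emit:
jog_arm:
  slide:
    - [-0.2,0,-0.2]
    - [0,0,-0.15]
    - [0,0,-0.1]
    - [0,0,0]
  angular:
    - [0,0,0]
    - [0,0,0]
    - [0,0,0]
    - [0,0,0]

```text
t: 19.05
eef_pos: [0.7045, -0.0504, 0.0273]
tool_rot: [0.003, -0.706, 0.708, 0.001]
force: [-0.7, -0.5, -0.9]
width: 0.0141
```

Emit:
jog_arm:
  slide:
    - [0,0,0]
    - [0,0,0]
    - [0,0,0]
    - [0,0,0]
  angular:
    - [0,0,0]
    - [0,0,0]
    - [0,0,0]
    - [0,0,0]
  claw: 70

```text
t: 19.55
eef_pos: [0.7055, -0.0505, 0.0268]
tool_rot: [0.004, -0.706, 0.708, 0.0]
force: [-0.1, 0.4, -0.3]
width: 0.046
```

Emit:
jog_arm:
  slide:
    - [0,0,3]
    - [0,0,5]
    - [0,0,5]
    - [0,0,6]
    - [-2,2,4]
    - [-3,3,2]
    - [-3,3,0]
    - [-3,3,0]
  angular:
    - [0,0,0]
    - [0,0,0]
    - [0,0,0]
    - [0,0,0]
    - [6,-0.4,-3]
    - [6,-0.4,-3]
    - [6,-0.4,-3]
    - [6,-0.4,-3]

```text
t: 20.55
eef_pos: [0.5922, 0.0623, 0.283]
tool_rot: [0.165, -0.61, 0.762, 0.142]
force: [-0.7, -0.5, -0.0]
width: 0.0611
```

```bash
python3 - <<'E'
from h import *
go(S(.12),RN)
a=crop("top",235,130,60,56,7,"/tmp/x.png");b=crop("scene",245,220,60,56,6,"/tmp/x.png")
cv2.imwrite("pics/nutdish.png",np.hstack([a,cv2.resize(b,(380,392))]))
E
```

```text
shift cm [-9.63 10.1  -5.97] turn deg [ 9.5 -3.1 -1.4] q [ 0.14  0.27  0.09 -0.43 -1.26 -0.25] t 20.55 F [-0.7 -0.5 -0. ] T [-0.82  0.2  -0.04] w 0.061
```

View pics/nutdish.png

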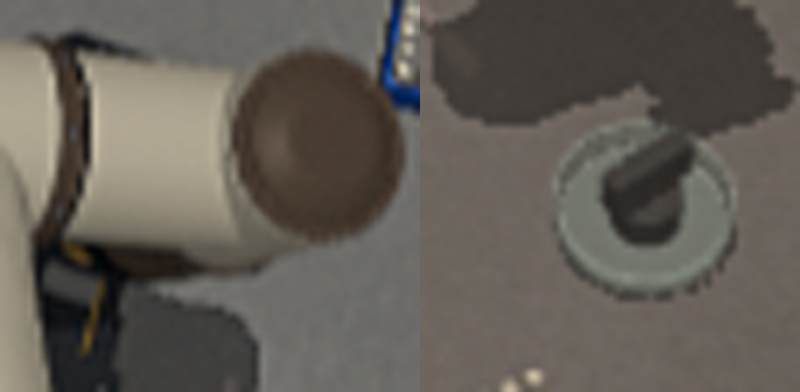

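Emit:
jog_arm:
  slide:
    - [-3,3,-1]
    - [-3,3.2,-2]
    - [-2.5,2.5,-2]
    - [-0.8,1,-0.6]
    - [0,0,0]
  angular:
    - [4,-1.3,-0.6]
    - [4,-1.3,-0.6]
    - [1.5,-0.5,-0.2]
    - [0,0,0]
    - [0,0,0]

```text
t: 21.28
eef_pos: [0.4975, 0.1597, 0.2276]
tool_rot: [0.239, -0.59, 0.749, 0.183]
force: [-0.2, 0.0, 0.3]
width: 0.0608
```

```bash
python3 - <<'E'
from h import *
ax();go(S(.12),RN);go(S(.02),RN)
E
```

```text
axial 0.033 turned 0.3 s 0.1253 lat [ 0.0024 -0.0006 -0.0001] q6 -0.19 F [-0.2  0.   0.3]
shift cm [-0.16  0.36 -0.43] turn deg [ 0.1  0.4 -0.1] q [ 0.26  0.14 -0.23 -0.65 -0.98 -0.19] t 21.27 F [-0.2  0.   0.3] T [-1.07  0.19 -0.01] w 0.061
shift cm [ 1.2   5.93 -8.62] turn deg [ 0.1  0.4 -0.1] q [ 0.26  0.14 -0.23 -0.65 -0.98 -0.19] t 21.27 F [-0.2  0.   0.3] T [-1.07  0.19 -0.01] w 0.061
```

Emit:
jog_arm:
  slide:
    - [-0.1,0.8,-1.2]
    - [0.1,0.8,-1.2]
    - [0.1,0.8,-1.2]
    - [0.1,0.5,-0.7]
    - [0,0,0]
  angular:
    - [0,0.4,0]
    - [0,0,0]
    - [0,0,0]
    - [0,0,0]
    - [0,0,0]

```text
t: 21.9
eef_pos: [0.503, 0.19, 0.1816]
tool_rot: [0.236, -0.59, 0.75, 0.184]
force: [0.1, -0.5, -0.2]
width: 0.0611
```

```bash
python3 - <<'E'
from h import *
ax();go(S(.02),RN)
E
```

```text
axial 0.062 turned 0.1 s 0.0699 lat [ 0.0003 -0.0011 -0.0007] q6 -0.16 F [ 0.1 -0.5 -0.2]
shift cm [ 0.65  2.89 -4.02] turn deg [ 0.2  0.1 -0.1] q [ 0.32  0.2  -0.27 -0.68 -0.88 -0.16] t 21.9 F [ 0.1 -0.5 -0.2] T [-1.14  0.23  0.04] w 0.061
```

Emit:
jog_arm:
  slide:
    - [0.15,0.7,-1]
    - [0.15,0.7,-1]
    - [0.15,0.6,-0.8]
    - [0.1,0.5,-0.7]
    - [0.05,0.3,-0.4]
    - [0,0,0]
  angular:
    - [0,0,0]
    - [0,0,0]
    - [0,0,0]
    - [0,0,0]
    - [0,0,0]
    - [0,0,0]

```text
t: 22.65
eef_pos: [0.5097, 0.22, 0.1401]
tool_rot: [0.236, -0.59, 0.75, 0.184]
force: [0.1, -0.2, 0.0]
width: 0.0612
```

```bash
python3 - <<'E'
from h import *
ax();go(S(.02),RN)
E
```

```text
axial 0.047 turned 0.1 s 0.0183 lat [-0.      0.0001  0.0001] q6 -0.13 F [ 0.1 -0.2  0. ]
shift cm [-0.02 -0.1   0.13] turn deg [ 0.2  0.1 -0.1] q [ 0.36  0.27 -0.28 -0.73 -0.78 -0.13] t 22.65 F [ 0.1 -0.2  0. ] T [-1.12  0.17 -0.02] w 0.061
```

No contact; close on the hub.

Emit:
jog_arm:
  slide:
    - [0,0,0.05]
    - [0,0,0]
    - [0,0,0]
    - [0,0,0]
    - [0,0,0]
  angular:
    - [0,0,0]
    - [0,0,0]
    - [0,0,0]
    - [0,0,0]
    - [0,0,0]
  claw: 0

```text
t: 23.28
eef_pos: [0.5094, 0.22, 0.1413]
tool_rot: [0.237, -0.59, 0.75, 0.184]
force: [-0.0, 0.3, -0.9]
width: 0.0437
```

Emit:
jog_arm:
  slide:
    - [-0.05,-0.2,0.3]
    - [-0.1,-0.35,0.5]
    - [-0.1,-0.45,0.65]
    - [0,0,0]
  angular:
    - [0,0,0]
    - [0,0,0]
    - [0,0,0]
    - [0,0,0]

```text
t: 23.78
eef_pos: [0.507, 0.2099, 0.1568]
tool_rot: [0.237, -0.59, 0.75, 0.184]
force: [0.2, 0.3, -1.0]
width: 0.0441
```

```bash
python3 - <<'E'
from h import *
ax();go(S(.0845),RN)
E
```

```text
axial 0.034 turned 0.1 s 0.038 lat [-0.      0.001   0.0007] q6 -0.15 F [ 0.2  0.3 -1. ]
shift cm [-0.63 -2.69  3.74] turn deg [ 0.1  0.2 -0. ] q [ 0.35  0.24 -0.28 -0.71 -0.82 -0.15] t 23.77 F [ 0.2  0.3 -1. ] T [-0.91  0.2   0.02] w 0.044
```

Emit:
jog_arm:
  slide:
    - [-0.1,-0.45,0.6]
    - [-0.15,-0.6,0.85]
    - [-0.15,-0.6,0.85]
    - [-0.15,-0.6,0.85]
    - [-0.15,-0.6,0.85]
    - [0,0,0]
  angular:
    - [0,0,0]
    - [0,0,0]
    - [0,0,0]
    - [0,0,0]
    - [0,0,0]
    - [0,0,0]

```text
t: 24.52
eef_pos: [0.4989, 0.1781, 0.1995]
tool_rot: [0.236, -0.59, 0.75, 0.184]
force: [-0.1, 0.5, -3.0]
width: 0.0438
```

```bash
python3 - <<'E'
from h import *
ax();go(S(.0845),RN);print(ctrl.read_state()['force'])
# detect carousel shift in scene
crop('scene',215,70,140,130,5,'pics/lift.png')
E
```

```text
axial 0.04 turned 0.1 s 0.0918 lat [-0.0008 -0.0009 -0.0007] q6 -0.18 F [-0.1  0.5 -3. ]
shift cm [ 0.18  0.49 -0.53] turn deg [ 0.2  0.1 -0. ] q [ 0.3   0.17 -0.26 -0.67 -0.91 -0.18] t 24.52 F [-0.1  0.5 -3. ] T [-1.58  0.32  0.01] w 0.044
[-0.08120288  0.5288934  -3.0065158 ]
```

Emit:
jog_arm:
  slide:
    - [-0.2,-0.9,1.4]
    - [-0.2,-0.9,2]
    - [0,-1,3]
    - [0,-2,2]
    - [0.3,-3.5,0.5]
    - [0.3,-4,0]
    - [0.3,-4,0]
    - [0.3,-4,0]
  angular:
    - [0,0,0]
    - [0,0,0]
    - [-3,1,0.5]
    - [-5,1,1]
    - [-5,1,1]
    - [-5,1,1]
    - [-5,1,1]
    - [-5,1,1]

```text
t: 25.58
eef_pos: [0.5041, -0.0344, 0.2951]
tool_rot: [0.032, -0.653, 0.756, 0.031]
force: [0.5, 0.1, -3.0]
width: 0.0439
```

```bash
python3 - <<'E'
from h import *
go([.5356,-.327,.10],toolR([0,0,-1],yw))
E
```

```text
shift cm [  3.15 -29.26 -19.51] turn deg [-5.1  0.6 -5.4] q [ 0.2   0.13 -0.12 -0.09 -1.29 -0.32] t 25.57 F [ 0.5  0.1 -3. ] T [-0.18 -0.1  -0.03] w 0.044
```

Emit:
jog_arm:
  slide:
    - [0.5,-4.5,-1]
    - [0.5,-4.5,-1.5]
    - [0.5,-4.5,-2]
    - [0.5,-4.5,-2]
    - [0.5,-4.5,-2]
    - [0.3,-4,-2]
    - [0.3,-2,-2]
    - [0,0,0]
  angular:
    - [-2.5,0.3,-2.5]
    - [-2.5,0.3,-2.5]
    - [0,0,0]
    - [0,0,0]
    - [0,0,0]
    - [0,0,0]
    - [0,0,0]
    - [0,0,0]

```text
t: 26.58
eef_pos: [0.5344, -0.3319, 0.1702]
tool_rot: [0.002, -0.616, 0.788, -0.002]
force: [0.1, 0.5, -2.1]
width: 0.0434
```

```bash
python3 - <<'E'
from h import *
go([.5356,-.327,.06],toolR([0,0,-1],yw))
E
```

```text
shift cm [  0.12   0.49 -11.02] turn deg [0.  0.3 0.2] q [-0.3   0.43 -0.06 -0.   -1.08  0.06] t 26.57 F [ 0.1  0.5 -2.1] T [ 0.11 -0.02  0.04] w 0.043
```

Emit:
jog_arm:
  slide:
    - [0.1,0.4,-3]
    - [0,0,-4]
    - [0,0,-3]
    - [0,0,-1.5]
    - [0,0,-0.5]
    - [0,0,0]
  angular:
    - [0,0.3,0.2]
    - [0,0,0]
    - [0,0,0]
    - [0,0,0]
    - [0,0,0]
    - [0,0,0]

```text
t: 27.32
eef_pos: [0.5399, -0.3279, 0.056]
tool_rot: [0.003, -0.618, 0.786, -0.006]
force: [1.0, 0.2, -3.1]
width: 0.0439
```

```bash
python3 - <<'E'
from h import *
go([.5356,-.327,.025],toolR([0,0,-1],yw))
E
```

```text
shift cm [-0.43  0.09 -3.1 ] turn deg [ 0.3  0.7 -0.1] q [-0.29  0.54 -0.19  0.   -0.83  0.05] t 27.32 F [ 1.   0.2 -3.1] T [ 0.09 -0.06 -0.01] w 0.044
```

Emit:
jog_arm:
  slide:
    - [-0.3,0,-1]
    - [-0.1,0,-0.8]
    - [0,0,-0.5]
    - [0,0,-0.3]
    - [0,0,0]
  angular:
    - [0.3,0.7,0]
    - [0,0,0]
    - [0,0,0]
    - [0,0,0]
    - [0,0,0]

```text
t: 27.95
eef_pos: [0.5371, -0.3285, 0.0308]
tool_rot: [0.001, -0.618, 0.786, -0.002]
force: [0.1, -0.4, -3.0]
width: 0.0439
```

Emit:
jog_arm:
  slide:
    - [0,0,-0.15]
    - [0,0,-0.1]
    - [0,0,0]
  angular:
    - [0,0,0]
    - [0,0,0]
    - [0,0,0]

```text
t: 28.32
eef_pos: [0.5375, -0.3287, 0.0285]
tool_rot: [0.001, -0.618, 0.786, -0.002]
force: [-0.4, -0.8, -3.3]
width: 0.044
```

Emit:
jog_arm:
  slide:
    - [0,0,-0.15]
    - [0,0,-0.1]
    - [0,0,0]
    - [0,0,0]
  angular:
    - [0,0,0]
    - [0,0,0]
    - [0,0,0]
    - [0,0,0]

```text
t: 28.82
eef_pos: [0.5376, -0.3287, 0.026]
tool_rot: [0.001, -0.618, 0.786, -0.002]
force: [0.5, 0.3, -3.2]
width: 0.0438
```

Emit:
jog_arm:
  slide:
    - [0,0,-0.1]
    - [0,0,-0.1]
    - [0,0,0]
  angular:
    - [0,0,0]
    - [0,0,0]
    - [0,0,0]

```text
t: 29.2
eef_pos: [0.5377, -0.3287, 0.0257]
tool_rot: [0.001, -0.618, 0.786, -0.003]
force: [-0.7, 0.3, -2.1]
width: 0.0436
```

Emit:
jog_arm:
  slide:
    - [0,0,-0.1]
    - [0,0,0]
  angular:
    - [0,0,0]
    - [0,0,0]

```text
t: 29.45
eef_pos: [0.5377, -0.3287, 0.0256]
tool_rot: [0.001, -0.618, 0.786, -0.003]
force: [-0.9, 0.9, 0.6]
width: 0.0439
```

```bash
python3 - <<'E'
from h import *
go([.5356,-.327,.025],toolR([0,0,-1],yw))
E
```

```text
shift cm [-0.21  0.17 -0.06] turn deg [ 0.2  0.2 -0.1] q [-0.29  0.58 -0.21  0.   -0.77  0.05] t 29.45 F [-0.9  0.9  0.6] T [ 0.34  0.32 -0.05] w 0.044
```

Resting on the floor. Release and rise.

Emit:
jog_arm:
  slide:
    - [0,0,0]
    - [0,0,0]
    - [0,0,0]
  angular:
    - [0,0,0]
    - [0,0,0]
    - [0,0,0]
  claw: 72

```text
t: 29.82
eef_pos: [0.5391, -0.3294, 0.0255]
tool_rot: [0.002, -0.618, 0.786, -0.004]
force: [-0.2, -0.0, -0.3]
width: 0.0605
```

Emit:
jog_arm:
  slide:
    - [0,0,1]
    - [0,0,3]
    - [0,0,5]
    - [0,0,6]
    - [-2,0,6]
    - [-6,0,6]
    - [-6,0,0]
    - [0,0,0]
  angular:
    - [0,0,0]
    - [0,0,0]
    - [0,0,0]
    - [0,0,0]
    - [0,0,0]
    - [0,0,0]
    - [0,0,0]
    - [0,0,0]

```text
t: 30.82
eef_pos: [0.4118, -0.3294, 0.2888]
tool_rot: [0.002, -0.619, 0.785, -0.008]
force: [0.6, -0.2, -0.1]
width: 0.0625
```

```bash
python3 - <<'E'
from h import *
go([.5356,-.327,.3])
a=crop("scene",70,110,290,190,2.75,"/tmp/x.png")
m=[M([-.1088,-.03,.0786]),M([-.117,-.03,.056])]
b=cv2.resize(viewer.snapshot("scene")[...,::-1][170:205,268:308],(0,0),fx=5,fy=5,interpolation=cv2.INTER_CUBIC)
cv2.imwrite("pics/final.png",np.vstack([a[:,:797],np.hstack([b[:76*5//5*1+99],np.zeros((min(175,len(b)),797-b.shape[1],3),np.uint8)])])[:600])
E
```

```text
shift cm [12.38  0.24  1.12] q [-0.36  0.17 -0.13  0.   -1.26  0.13] t 30.82 F [ 0.6 -0.2 -0.1] T [ 0.07 -0.1   0.01] w 0.063
```

View pics/final.png

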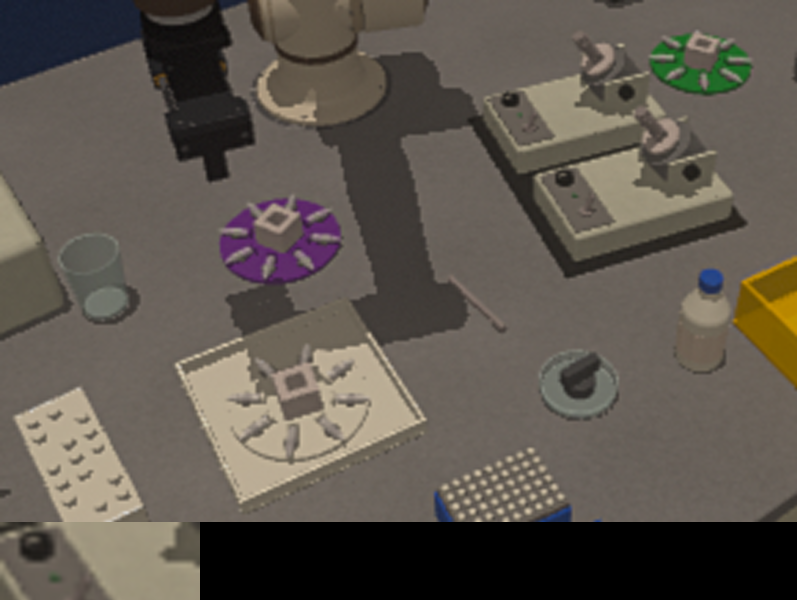

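```bash
python3 - <<'E'
from h import *
from cell import viewer
g=cv2.cvtColor(viewer.snapshot("scene"),cv2.COLOR_RGB2GRAY)
p=lambda t:(proj("scene",M([-.117+.024*np.sin(t-.35),-.03,.056+.024*np.cos(t-.35)]))).round(1)
print("pivot",proj("scene",M([-.117,-.03,.056])).round(1),{t:p(t).tolist() for t in(0,.35,.5,.7)})
print("empty pivot",proj("scene",M([-.117,.16,.056])).round(1),"tip on",proj("scene",M([-.1252,.16,.0786])).round(1))
print("cols 276..291"); 
for r in range(176,192): print(r,*g[r,276:292])
o=cv2.resize(cv2.cvtColor(cv2.imread("pics/scene0.png"),cv2.COLOR_BGR2GRAY),(512,384),interpolation=cv2.INTER_AREA)
print("before")
for r in range(176,192): print(r,*o[r,276:292])
E
```

```text
pivot [282.4 186.2] {0: [280.7, 182.1], 0.35: [282.8, 181.2], 0.5: [283.7, 181.0], 0.7: [284.9, 180.9]}
empty pivot [261.7 155.9] tip on [259.8 151.7]
cols 276..291
176 30 36 61 97 96 94 91 106 148 151 149 149 150 150 149 151
177 45 70 95 98 96 96 94 99 129 150 151 150 150 151 151 151
178 98 98 98 96 95 95 95 93 101 127 150 150 150 150 151 150
179 98 98 97 97 96 96 96 94 92 108 148 152 151 149 149 147
180 96 94 87 90 94 96 97 93 86 100 108 148 151 148 148 146
181 95 92 69 69 85 96 96 93 88 97 96 126 150 149 148 147
182 95 97 95 95 96 96 94 86 84 79 88 107 146 150 148 147
183 95 97 96 95 96 96 93 87 82 80 93 93 108 146 149 147
184 96 96 96 95 95 96 96 87 80 88 97 94 98 125 145 146
185 94 95 96 95 99 106 98 83 76 89 95 95 93 99 125 149
186 95 95 94 96 103 113 100 80 71 65 71 95 95 93 105 148
187 94 96 95 92 89 98 113 107 108 83 93 96 95 94 98 127
188 94 94 95 96 93 86 76 81 77 93 97 96 94 94 94 100
189 92 92 95 95 96 94 94 94 94 96 96 96 95 96 94 93
190 121 95 94 95 96 96 96 96 96 96 96 95 94 92 92 89
191 136 100 91 95 95 95 95 95 94 93 91 93 91 86 88 86
before
176 30 39 62 92 95 92 92
[... 177 characters left out ...]
94 92 92 107 139 149 147 148 147 131
180 94 92 85 86 90 95 94 93 91 92 111 142 148 147 146 146
181 94 89 72 71 81 99 95 94 93 91 97 123 147 147 145 146
182 93 92 90 89 91 101 91 93 94 92 92 105 139 148 146 145
183 94 94 95 92 80 72 75 91 94 92 91 92 111 140 147 144
184 93 94 95 94 87 68 70 85 95 95 92 90 99 122 141 144
185 93 93 94 96 95 82 69 81 103 102 94 92 92 100 123 144
186 92 93 93 94 94 90 76 83 104 103 95 93 91 92 108 140
187 91 93 93 88 74 79 93 100 101 88 93 94 93 92 99 123
188 93 92 94 93 89 83 79 82 81 89 94 94 93 93 92 101
189 97 90 93 94 95 92 90 91 91 94 95 94 93 92 90 91
190 117 94 90 92 94 93 94 95 94 93 93 92 92 88 87 88
191 129 102 90 92 94 93 93 93 93 90 89 90 90 89 88 91
```

```bash
python3 -c "
from cell import workorder; print(workorder.job_done())"
```

```text
the job is handed in; nothing more can be done
None
```

I did the whole job in the order asked and handed it in at about 31 s of the 72 s. No verdict came back.

- **Switch:** I pushed the toggle over towards the disc with the closed fingers until it met its stop, at 3–4 N. In the last image the tip had moved about 4 px, where a full throw should be 4.2 px. I take it as off, but at this resolution I can only place the angle at roughly 0.65–0.7 rad.
- **Nut:** Counter-clockwise was a hard stop (0.57 N m at 0.155 rad), so this mixer has a reverse thread. I undid it clockwise at about 0.1 N m, re-gripping once, and it let go after about 3.2 rad. The pictures show it standing upright in the glass dish.
- **Carousel:** I drew it off along the spindle and held it tube side up. I lowered it into the tray until the floor took its weight, pressing at most about 1 N, then released it. The last picture shows it flat in the white tray with the tubes on top.
- **Bystanders:** In the last picture the bottle, forceps, rack and both coloured look-alikes appear to be where they were. I judged this by eye and did not measure it.

My last enlarged crop of the toggle cut the toggle off, so I checked it from pixel values instead. The arm was clear of everything at hand-in, with the wrist force near zero.

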